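# Nip up the panel press with its fold-away crank handle

### The arm

A 6-joint arm with a two-finger parallel gripper is mounted at the origin on a cart in front of the work surface, level with it; the furniture and walls round the work are solid. World frame = base frame: x ahead of the robot, y to its left, z up, the work surface at z = 0. Lengths are in mm, angles in rad, forces in N, time in s.
With the tool pointing down it reaches from about 250 to 775 mm from the base axis. Payload 8.9 kg.
Tool frame: the origin (TCP) lies at the very end of the fingers, on their centre line; the grasp point (between the pads) lies 19 mm behind it; z points along the fingers, y is the line along which they close (so a half turn about z gives the same grasp; the last joint's range is limited). The gripper opens to 85 mm and grips with 20 to 120 N. Pads are 22 mm wide; open, the fingers measure 114 mm over their backs; the gripper's body (76 mm by 85 mm) begins 54 mm behind the grasp point. The pads swing forward as they close: fully open they stand 13 mm farther back than shut.
Start: joints at [-1.397, 0.291, -0.153, 1.127, 0, 1.431], TCP at [161.557, -499.523, 231.305] pointing down, gripper open.
Joint ranges: [-2.52, 2.52], [-0.91, 1.74], [-1.3, 1.37], [-1.96, 2.02], [-1.52, 1.47], [-3.14, 3.14]. Speed limits (rad/s): [2.22, 2.22, 2.79, 3.14, 3.14, 3.14].

### API

Orientations are given as a rotation vector (axis times angle).
In Python, from bench import ctrl, hand, inverse_kinematics, state, vision gives the robot as it stands. Calls block until the motion is done:
- ctrl.move_pose(position, orientation): joint-space move of the TCP to a pose.
- ctrl.movel(position, max_speed=150, attitude=None, contact_N=None): straight line of the TCP; attitude=None keeps the orientation; max_speed is the mean speed in mm/s. With contact_N (N) it stops when the force on the tool has changed by that much, and returns True; else False.
- ctrl.move_j(angles): joint-space move.
- hand.ungrasp() and hand.grab(): open the fingers fully, or close them until they stop; the grip force is fixed at half the most.
- ctrl.pause(seconds).
- inverse_kinematics(position, orientation): joint angles nearest the present ones, or None.
- state(): the state.
- vision.get_image(name): name is "scene" or "top" or "wrist"; returns the picture (384x512x3 uint8, red, green, blue); there is no depth.
- vision.get_calibration(name): a dict with "K" (3x3 intrinsics, pixels), "view" (4x4, takes a point from world to camera coordinates); the wrist camera has in their place "T_tool_cam" (4x4, takes a point from camera to tool coordinates, whose origin is the TCP and whose axes are the flange's). Camera axes: x right, y down, z forward; pixel columns grow to the right and rows downward; lengths in mm; the calibration is good to about 2 mm. A picture is of the moment at which its call begins: read the wrist's pose just before it. get_calibration takes no time and is no camera call.
A pose or a line that the arm cannot do raises ctrl.Unreachable and nothing moves.
- ctrl.sign_off(): hands the job in; it is judged then, once.
The state is a dict: "clock": time; "joints": joint angles; "qvel": joint speeds; "joint_efforts": joint torques, N m; "tool_pos": TCP position; "ee_rot": TCP orientation; "force": force on the tool from outside, world axes, zero at the start; "wrist_torque": the same for the moment, N m; "opening": finger opening in mm; "gripper_force": force on a finger pad.
Only numpy, scipy, OpenCV 4.12 (cv2) and the standard library are available. Lean on these libraries where they do the work, as an engineer would, in place of code of your own. Each camera call takes 0.05 s, during which the arm holds its last target. There are 200 camera calls.

### The job

Bond the panel pack in the bench screw press: swing the handwheel's fold-away handle fully upright and crank with it clockwise until the press plate just touches the pack, then nip it up about an eighth of a turn more and no further, or the panes crack. Then fold the handle flat into the wheel again, with the press left tight, and let go. Leave the hand roller and the two waiting packs where they are.

Things in the scene. Friction and masses are not known exactly. Their poses are not given: they have to be found in the camera images.
- wheel_centre (a point): on a grey two-column bench screw press (base 150 x 190 mm, 0.22 m tall, fixed, turned up to 20 degrees): the point on the vertical axis of its bright dished handwheel on top, level with the handle's hinge, 12 mm above the dished face. Wheel 152 mm across; its rim stands 6 mm above the face and is 126 mm across inside.
- handwheel (a joint): turn of the wheel, rad, growing clockwise seen from above, which moves the plate down 16 mm a turn (the wheel keeps its height). Starts anywhere in 0 to 6.2, the plate 5 to 27 mm above the pack: 0.3 to 1.7 turns to go. It drags evenly with 0.4 N m, about 7.5 N at the upright handle, and so stays where it is left, tight or not.
- crank_handle (a joint): swing of the handle, rad: 0 = folded flat, lying in the dish from its hinge across the wheel's centre; 1.571 = upright, against its stop. A stiff hinge (0.08 N m) holds it where it is left. The hinge pin is level and tangential to the wheel, so the handle swings in the vertical plane through the wheel's axis.
- handle_hinge (a point): centre of the handle's hinge, 52 mm from the wheel's axis, between two small steel lugs, 23 mm wide in all and reaching 8 mm towards the wheel's centre; goes round with the wheel.
- handle_end (a point): centre of the handle's free end, 70 mm from the hinge along the handle. The black grip sleeve, 20 mm in diameter, runs from 15 to 70 mm from the hinge and spins freely on the handle; folded, its underside is 2 mm above the dished face.
- press_ram: the press's moving crosshead, origin at the centre of its underside; 22 mm below is the underside of its sprung plate (100 x 94 mm). Pack under it: top 62 to 70 mm above the worktop, not measured, so feel for it. From first touch the load rises about 100 N per rad of wheel (5 N per rad more at the handle): an eighth of a turn gives 80 N. Wanted 55 to 110 N; over 140 N panes crack.
- film_roller: bystander: hand roller, 151 mm long, lying left of the press; leave it.
- pack_b: bystander: waiting pack, 100 x 90 x 24 mm, on the steel tray right of the press; leave it.
- pack_c: bystander: waiting pack like the other, on the same tray; leave it.

How it is judged (in metres and radians):
On the way, in this order (a step that is already met when the one before it is completed fails the run):
1. the handle has been swung fully upright (value of joint crank_handle above 1.4 rad), for 0.2 s.
2. with the handle out, the plate bears on the pack with 55 to 110 N (value of joint crank_handle above 1.2 rad and contact force between press_ram and anything else between 55 and 110 N), for 0.2 s.
At the end, for the whole second after the job is handed in: the handle lies folded flat in the wheel (within 0.12 rad), the plate bears on the pack with 55 to 110 N, the wheel is at rest (value of joint crank_handle below 0.12 rad and contact force between press_ram and anything else between 55 and 110 N and velocity of joint handwheel between -0.05 and 0.05 rad/s); the robot touches nothing.
It fails at once if the plate loads the pack with more than 140 N: the panes crack (contact force between press_ram and anything else above 140 N).
It fails at once if the roller or a waiting pack is shifted by more than 25 mm (distance of any of film_roller, pack_b, pack_c from where it was at the start of the episode above 0.025 m).
It also fails if it takes over 72 s, if anything falls off the work surface, if the arm or the gripper's body presses on something with over 40 N, if the wrist force passes 120 N, or if a joint passes its speed limit or range.

## Working session

There is one attempt and no reset: what is moved stays moved. The work goes in short steps, each a Python script; the robot and the scene stay as the last script left them, time stands still between calls to the robot, and variables do not carry over. Pictures are saved under pics/ and viewed, at most 10 in all, crops included, and the job is handed in when it is done.

```bash
mkdir -p pics; ls; python3 - <<'E'
from bench import *
import cv2,numpy as np
a=vision.get_image("scene");b=vision.get_image("top")
cv2.imwrite("pics/a.png",cv2.resize(a[:,:,::-1],(800,600),interpolation=cv2.INTER_CUBIC))
cv2.imwrite("pics/b.png",cv2.resize(b[:,:,::-1],(800,600),interpolation=cv2.INTER_CUBIC))
np.set_printoptions(suppress=True,precision=3)
for n in("scene","top","wrist"):print(n,vision.get_calibration(n))
print(state())
E
```

```text
pics
scene {'K': array([[475.219,   0.   , 256.393],
       [  0.   , 475.219, 191.26 ],
       [  0.   ,   0.   ,   1.   ]]), 'view': array([[   0.823,   -0.568,   -0.015, -459.527],
       [  -0.276,   -0.376,   -0.884,  258.779],
       [   0.497,    0.732,   -0.467, 1333.194],
       [   0.   ,    0.   ,    0.   ,    1.   ]])}
top {'K': array([[346.514,   0.   , 254.81 ],
       [  0.   , 346.514, 193.081],
       [  0.   ,   0.   ,   1.   ]]), 'view': array([[  -0.024,   -1.   ,   -0.011,  -65.292],
       [  -0.996,    0.025,   -0.086,  530.863],
       [   0.087,    0.008,   -0.996, 1289.668],
       [   0.   ,    0.   ,    0.   ,    1.   ]])}
wrist {'K': array([[326.413,   0.   , 256.676],
       [  0.   , 326.413, 186.675],
       [  0.   ,   0.   ,   1.   ]]), 'T_tool_cam': array([[   0.001,   -0.948,   -0.317,   81.316],
       [   1.   ,    0.001,    0.001,   -0.074],
       [  -0.001,   -0.317,    0.948, -142.355],
       [   0.   ,    0.   ,    0.   ,    1.   ]])}
{'clock': 0.1, 'joints': array([-1.397,  0.291, -0.154,  1.127, -0.   ,  1.432]), 'qvel': array([ 0.   , -0.001,  0.004, -0.001, -0.002,  0.003]), 'joint_efforts': array([  0.003, -53.797,  33.192,   0.009,  -0.   ,  -0.   ]), 'tool_pos': array([ 161.467, -499.163,  230.81 ]), 'ee_rot': array([-3.102, -0.489,  0.   ]), 'force': array([0.694, 0.461, 0.295]), 'wrist_torque': array([ 0.061,  0.026, -0.016]), 'gripper_force': 0.0, 'opening': 85.11608673541086}
```

View pics/a.png

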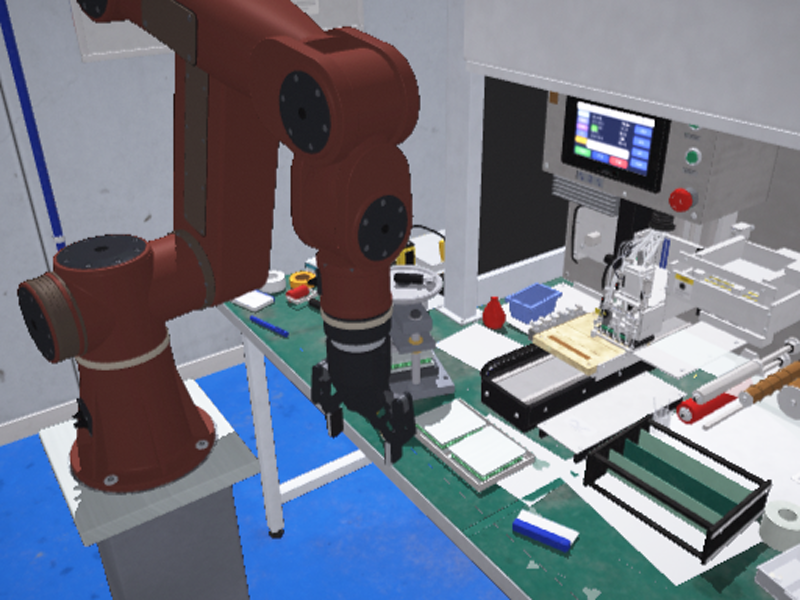

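View pics/b.png

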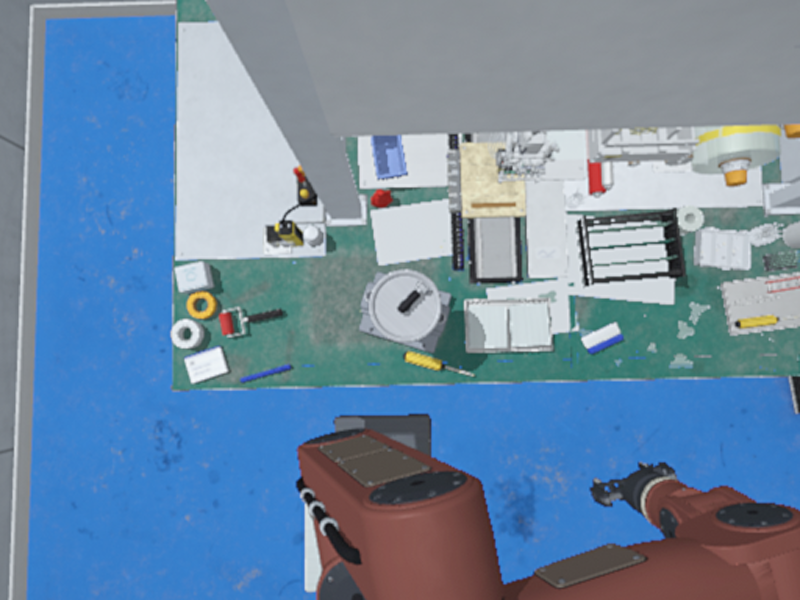

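The scene view shows the press behind the arm, with its wheel at about (412,280). The top view shows the wheel centred near (405,307), with the handle lying towards up-right (hinge near (430,288)). Next I triangulate and hover for a wrist look.

```bash
cat > h.py <<'E'
from bench import *
import cv2,numpy as np
from scipy.spatial.transform import Rotation as R
np.set_printoptions(suppress=True,precision=3)
def onplane(cam,uv,z,pose=None):
    c=vision.get_calibration(cam);K=c["K"]
    if cam=="wrist":
        T=np.eye(4);T[:3,:3]=R.from_rotvec(pose["ee_rot"]).as_matrix();T[:3,3]=pose["tool_pos"]
        M=T@c["T_tool_cam"]
    else: M=np.linalg.inv(c["view"])
    d=M[:3,:3]@np.linalg.solve(K,[uv[0],uv[1],1.]);o=M[:3,3]
    return o+d*(z-o[2])/d[2]
def down(yaw): # tool z down, tool x at yaw
    return R.from_matrix(np.array([[np.cos(yaw),np.sin(yaw),0],[np.sin(yaw),-np.cos(yaw),0],[0,0,-1]]).T.T).as_rotvec()
E
python3 - <<'E'
from h import *
for z in(200,220,240):print(z,onplane("top",(405*.64,307*.64),z),onplane("scene",(412*.64,280*.64),z))
c=onplane("top",(405*.64,307*.64),220)
for yaw in (0,np.pi/2,-np.pi/2,np.pi,.3):
    for z in (240,350,400): print(yaw,z,inverse_kinematics(np.r_[c[:2],z],down(yaw)))
E
```

```text
200 [502.145 -93.948 200.   ] [535.511 -77.864 200.   ]
220 [500.608 -93.869 220.   ] [ 512.263 -110.839  220.   ]
240 [499.072 -93.79  240.   ] [ 489.015 -143.814  240.   ]
0 240 [-0.329  0.256 -0.177  1.137  0.     2.813]
0 350 [-0.329  0.226  0.068  1.413  0.     2.813]
0 400 [-0.329  0.232  0.205  1.544  0.     2.813]
1.5707963267948966 240 [-0.329  0.256 -0.177  1.137  0.     1.242]
1.5707963267948966 350 [-0.329  0.226  0.068  1.413  0.     1.242]
1.5707963267948966 400 [-0.329  0.232  0.205  1.544  0.     1.242]
-1.5707963267948966 240 [-0.329  0.256 -0.177  1.137  0.    -1.9  ]
-1.5707963267948966 350 [-0.329  0.226  0.068  1.413  0.    -1.9  ]
-1.5707963267948966 400 [-0.329  0.232  0.205  1.544  0.    -1.9  ]
3.141592653589793 240 [-0.329  0.256 -0.177  1.137  0.    -0.329]
3.141592653589793 350 [-0.329  0.226  0.068  1.413  0.    -0.329]
3.141592653589793 400 [-0.329  0.232  0.205  1.544  0.    -0.329]
0.3 240 [-0.329  0.256 -0.177  1.137  0.     2.513]
0.3 350 [-0.329  0.226  0.068  1.413  0.     2.513]
0.3 400 [-0.329  0.232  0.205  1.544  0.     2.513]
```

```bash
python3 - <<'E'
from h import *
ctrl.move_pose([500,-97,350],down(np.pi/2))
ctrl.pause(.2);s=state();im=vision.get_image("wrist")
np.savez("w1.npz",ee_rot=s["ee_rot"],tool_pos=s["tool_pos"],im=im)
print(s["clock"],s["tool_pos"],s["force"])
cv2.imwrite("pics/w1.png",cv2.resize(im[:,:,::-1],(800,600),interpolation=cv2.INTER_CUBIC))
E
```

```text
2.25 [499.852 -97.614 349.841] [ 0.146 -0.049 -0.795]
```

View pics/w1.png

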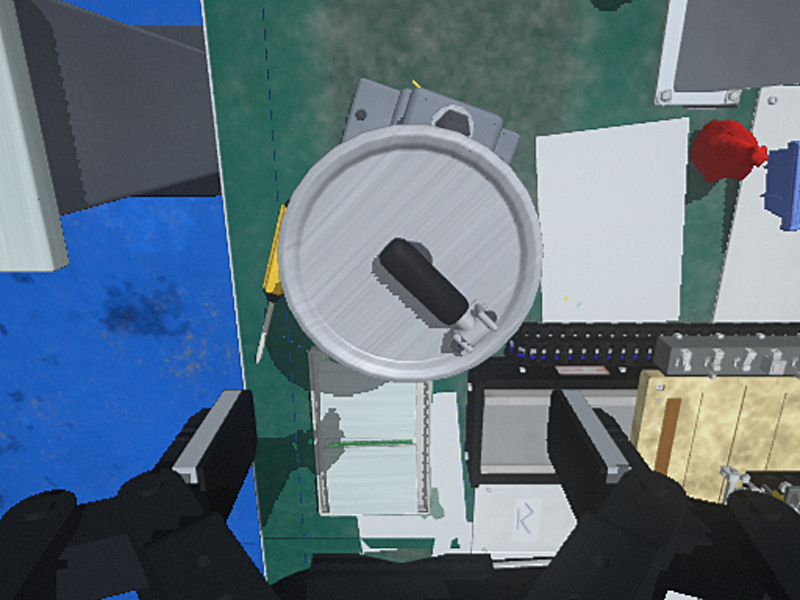

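The wrist view shows the wheel rim spanning columns 279–542 and rows 124–381. The hinge is near (475,325) and the handle's free end is near (393,247), past the centre. Now I fit the rim circle for centre and height.

```bash
python3 - <<'E'
from h import *
from scipy.optimize import least_squares
d=np.load("w1.npz")
c=vision.get_calibration("wrist");K=c["K"]
T=np.eye(4);T[:3,:3]=R.from_rotvec(d["ee_rot"]).as_matrix();T[:3,3]=d["tool_pos"]
V=np.linalg.inv(T@c["T_tool_cam"])
t=np.linspace(0,2*np.pi,721)
def ext(p):
    P=np.c_[p[0]+76*np.cos(t),p[1]+76*np.sin(t),0*t+p[2]]@V[:3,:3].T+V[:3,3]
    q=P@K.T;q=q[:,:2]/q[:,2:]/.64
    return np.r_[q.min(0),q.max(0)]
r=least_squares(lambda p:ext(p)-[279,124,542,381],[500,-97,220]);print(r.x,r.fun)
for z in (r.x[2]-6,r.x[2],r.x[2]+6):
  h,e=[onplane("wrist",(u*.64,v*.64),z,d) for u,v in((475,325),(393,247))]
  print(z,"hinge",h,"end",e,np.linalg.norm(h-e),np.linalg.norm(h-r.x)," ang",np.arctan2(*(h-e)[1::-1]))
  print(onplane("top",(405*.64,307*.64),z))
E
```

```text
[505.049 -93.967 207.539] [-0.511  0.487  0.51  -0.573]
201.53904676503885 hinge [ 545.057 -135.072  201.539] end [494.939 -85.976 201.539] 70.15800357275364 57.673413491137616  ang -0.7750992438418974
[502.027 -93.942 201.539]
207.53904676503885 hinge [ 544.125 -132.617  207.539] end [495.042 -84.535 207.539] 68.70975733844772 54.961682008735515  ang -0.7750992438418971
[501.566 -93.918 207.539]
213.53904676503885 hinge [ 543.193 -130.163  213.539] end [495.144 -83.095 213.539] 67.2615111041417 52.92573138770986  ang -0.775099243841898
[501.105 -93.895 213.539]
```

```bash
cat >> h.py <<'E'
C=np.array([505.,-94.]);A=-0.775
u=np.array([np.cos(A),np.sin(A)])
E
python3 - <<'E'
from h import *
o=down(np.pi+A);hand.grab();p=C-40*u
ctrl.move_pose([*p,260],o)
ctrl.movel([*p,222],80)
f=ctrl.movel([*p,192],12,contact_N=4);s=state();print(f,s["tool_pos"],s["force"],s["opening"],s["clock"])
ctrl.movel([*p,s["tool_pos"][2]+35],100)
hand.ungrasp();s=state();print(s["clock"],s["force"],s["opening"])
E
```

```text
True [476.44  -66.011 210.012] [-0.447 -0.072  6.694] 0.2745078815993723 5.6583
6.95 [-0.537 -0.459 -0.615] 85.28222672662817
```

```bash
cat >> h.py <<'E'
C=np.array([503.5,-91.5]);H=C+52*u;HZ=222.
E
python3 - <<'E'
from h import *
o=down(np.pi+A);p=H-48*u
ctrl.movel([*p,250],120,attitude=o)
ctrl.movel([*p,215],60,contact_N=12)
hand.grab();s=state();print(s["tool_pos"],s["force"],s["opening"],s["clock"],s["gripper_force"],s["wrist_torque"])
im=vision.get_image("wrist");np.savez("w2.npz",ee_rot=s["ee_rot"],tool_pos=s["tool_pos"],im=im)
cv2.imwrite("pics/w2.png",cv2.resize(im[:,:,::-1],(800,600),interpolation=cv2.INTER_CUBIC))
E
```

```text
[506.353 -94.364 215.199] [-0.459  0.548  2.596] 17.839120911547838 8.8 58.5542768239975 [-0.087  0.212 -0.082]
```

View pics/w2.png

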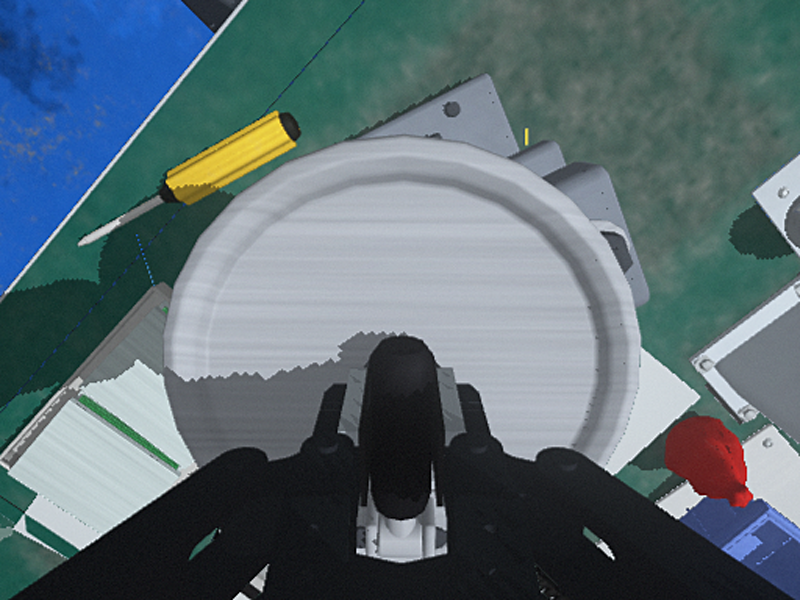

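The handle is gripped centrally (sleeve at column ~402, wheel centre column ~402). Now swing it up along the arc while monitoring force.

```bash
python3 - <<'E'
from h import *
for a in np.radians(np.arange(15,61,15)):
    p=H-48*np.cos(a)*u
    ctrl.movel([*p,215.2+48*np.sin(a)],60)
    s=state();f=s["force"];print(np.degrees(a).round(),"rad",f[:2]@u,"tan",f[:2]@[-u[1],u[0]],"z",f[2],s["wrist_torque"],s["opening"],s["clock"])
    if np.linalg.norm(f)>45:break
E
```

```text
15.0 rad 5.684569040323358 tan -0.9224891344998131 z -4.77509722013575 [-0.985 -0.667 -0.24 ] 17.570875826289083 9.2083
30.0 rad 6.254855203720623 tan 0.622694275317055 z -9.902850403457196 [-0.805 -0.869 -0.036] 17.2197048229758 9.5667
45.0 rad 6.185039287817443 tan -1.1425383534718832 z -9.856285596470318 [-0.823 -0.793 -0.12 ] 16.725934181213038 9.925
60.0 rad -4.404109064194338 tan -2.3037473727788287 z 0.5097032386913531 [ 0.18   1.241 -0.286] 16.035823760344194 10.2833
```

```bash
python3 - <<'E'
from h import *
def rep(t):
    s=state();f=s["force"];print(t,"rad",f[:2]@u,"tan",f[:2]@[-u[1],u[0]],"z",f[2],s["wrist_torque"],s["opening"],s["tool_pos"],s["clock"])
for d in (70,80,90):
    a=np.radians(d);p=H-48*np.cos(a)*u
    ctrl.movel([*p,215.2+48*np.sin(a)],50);rep(d)
im=vision.get_image("wrist")
cv2.imwrite("pics/w3.png",cv2.resize(im[:,:,::-1],(600,450)))
E
```

```text
70 rad -2.640515327825602 tan -2.8128463110412696 z 4.849169994043664 [0.135 0.908 0.083] 10.703145807385926 [ 529.011 -116.453  260.988] 10.6
80 rad 0.344248771652611 tan -0.10439524881062742 z -0.2773409660369297 [0.01  0.031 0.003] -0.12832468956017262 [ 535.281 -122.235  262.622] 10.9167
90 rad -0.923029237090477 tan -0.7208306395500639 z -0.4498412326958277 [ 0.001 -0.006 -0.059] 0.12480837603771007 [ 540.868 -128.1    263.053] 11.2333
```

View pics/w3.png

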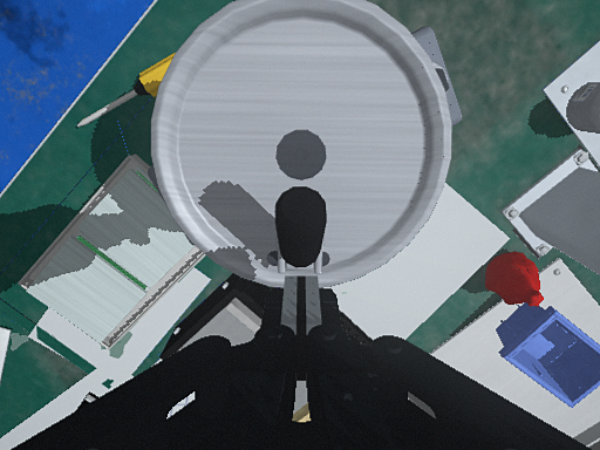

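The fingers are empty: they slipped off near 65°, and the sleeve now leans inward with its tip at about (300,210). I'll push it to its stop from the inside with closed fingers.

```bash
python3 - <<'E'
from h import *
z0=state()["tool_pos"]
ctrl.movel([*H,312],150)
p=H-75*u;ctrl.movel([*p,312],150);ctrl.movel([*p,266],120)
p=H-12*u;f=ctrl.movel([*p,266],50,contact_N=11)
s=state();q=(s["tool_pos"][:2]-H)@u;print(f,q,s["force"],s["force"][:2]@u,s["clock"])
ctrl.movel([*(H+(q-12)*u),266],100);ctrl.movel([*(H+(q-12)*u),330],150)
hand.ungrasp()
ctrl.movel([*(H-15*u),350],150);s=state()
im=vision.get_image("wrist");np.savez("w4.npz",ee_rot=s["ee_rot"],tool_pos=s["tool_pos"],im=im);print(state()["clock"],s["tool_pos"])
cv2.imwrite("pics/w4.png",cv2.resize(im[:,:,::-1],(800,600)))
E
```

```text
True -59.82955199450974 [-3.038  4.298  6.228] -5.1783875658875615 13.5
15.725 [ 529.523 -117.141  349.567]
```

View pics/w4.png

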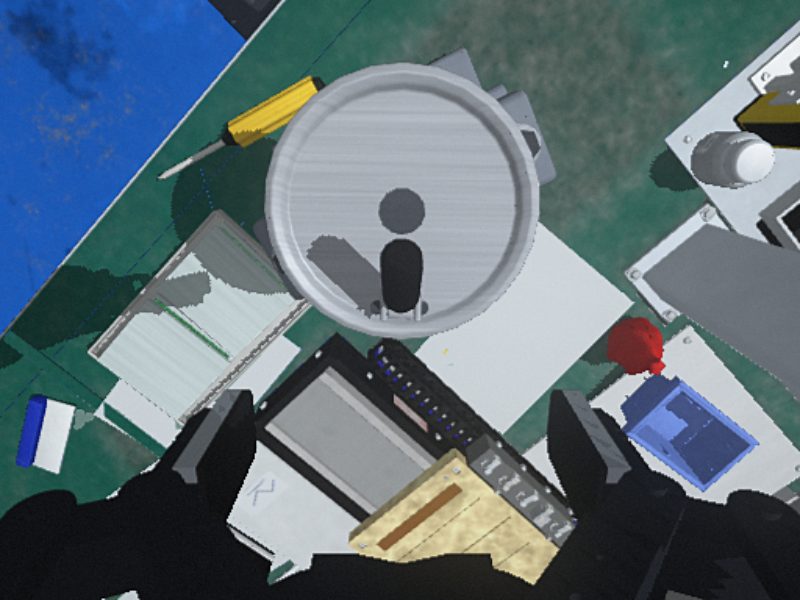

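The handle still leans inward (the push stopped early on a transient), so I repeat it with a higher threshold.

```bash
python3 - <<'E'
from h import *
hand.grab()
p=H-72*u;ctrl.movel([*p,312],150);ctrl.movel([*p,270],120)
for d in (-60,-45,-33,-26,-20,-15):
    f=ctrl.movel([*(H+d*u),270],50,contact_N=20)
    s=state();q=(s["tool_pos"][:2]-H)@u;fr=s["force"][:2]@u;print(d,f,q,fr,s["force"][2],s["clock"])
    if fr<-10 and d>-30:break
E
```

```text
-60 False -59.54920621568478 0.07967542333232962 0.43022304035011943 17.9917
-45 True -56.51947191461211 -6.484468613714192 7.096523428617155 18.2333
-33 True -56.562808892046434 -6.652933952937439 7.020418367284574 18.475
-26 True -56.58510158371005 -5.8297693238560875 7.057154529008463 18.7417
-20 True -56.619103556958855 -6.16083298190099 7.337005818600494 19.025
-15 True -56.58445308736668 -6.538083168314056 7.405661608953832 19.325
```

The fingers are bearing on the sleeve's end cap, so the handle is nearer 45°. I'll go lower so the finger's side pushes under the end.

```bash
python3 - <<'E'
from h import *
p=H-82*u;ctrl.movel([*p,270],150);ctrl.movel([*p,243],100)
for d in (-60,-45,-33,-26,-20,-15):
    z=243+max(0,min(20,(60+d)*.7))
    f=ctrl.movel([*(H+d*u),z],50,contact_N=22)
    s=state();q=(s["tool_pos"][:2]-H)@u;fr=s["force"][:2]@u;print(d,f,q,fr,s["force"][2],s["clock"])
    if f:break
E
```

```text
-60 False -60.29340332295816 -5.964569813312039 4.299622344702988 20.6583
-45 False -44.604875980548655 -0.37805251744541946 -0.15653887110512088 21.175
-33 False -32.49137551821135 -0.264558493322788 -0.6821443775563303 21.6167
-26 False -25.58003289225209 -0.4214811621966955 -0.048977002426672765 21.9083
-20 False -19.93107237014534 -1.0799695776034235 0.9807310774092756 22.175
-15 False -18.519022816813756 -17.52371287695805 10.536455623446573 22.425
```

The handle is now hard on its stop. Next I grasp the upright sleeve and start cranking, logging tangential and radial force.

```bash
cat >> h.py <<'E'
import json,os
def crank(th0,th1,step=15,v=60,C=C):
    """crank from th0 to th1 degrees (clockwise), logging forces"""
    L=json.load(open("log.json")) if os.path.exists("log.json") else []
    sg=np.sign(th1-th0)
    for d in np.arange(th0+sg*step,th1+sg*.1,sg*step):
        b=A-np.radians(d);e=np.array([np.cos(b),np.sin(b)]);t=np.array([np.sin(b),-np.cos(b)])
        ctrl.movel([*(C+52*e),248],v)
        s=state();f=s["force"];r=s["tool_pos"][:2]-C
        L.append([float(d),float(-f[:2]@t),float(f[:2]@e),float(f[2])])
        act=np.degrees((A-np.arctan2(r[1],r[0])))
        print(d,"act%.1f"%(act%360),"r%.1f"%np.hypot(*r),"drag %.2f rad %.2f z %.2f"%tuple(L[-1][1:]),"op%.1f"%s["opening"],"t%.2f"%s["clock"])
        if np.linalg.norm(f)>40:break
    json.dump(L,open("log.json","w"))
E
python3 - <<'E'
from h import *
ctrl.movel([*(H-26*u),263],100);ctrl.movel([*(H-26*u),312],150)
hand.ungrasp()
ctrl.movel([*H,312],120);print(ctrl.movel([*H,248],100,contact_N=20))
hand.grab();s=state();print(s["force"],s["opening"],s["tool_pos"],s["clock"])
crank(0,105)
E
```

```text
False
[-2.016 -1.06   4.867] 18.413795164999165 [ 540.526 -128.134  248.332] 25.725
15.0 act14.4 r52.1 drag 3.60 rad -0.31 z 3.96 op18.6 t26.10
30.0 act29.7 r52.1 drag 2.78 rad -1.34 z 5.55 op18.7 t26.48
45.0 act44.7 r52.1 drag 2.78 rad -1.72 z 5.72 op18.7 t26.85
60.0 act59.6 r52.1 drag 2.99 rad -2.04 z 6.10 op18.8 t27.23
75.0 act74.5 r52.0 drag 2.82 rad -1.11 z 5.92 op18.7 t27.60
90.0 act89.4 r52.0 drag 1.89 rad -1.52 z 7.13 op18.8 t27.98
105.0 act104.4 r52.0 drag 2.44 rad -0.81 z 7.98 op18.4 t28.35
```

Cranking is smooth, but forces relax before I read them. I'll try sampling from a thread during motion.

```bash
cat >> h.py <<'E'
import threading,time
def smove(p,v):
    S=[];go=[1]
    def w():
        while go[0]:
            s=state();S.append((s["clock"],*s["tool_pos"],*s["force"],*s["qvel"]));time.sleep(.002)
    th=threading.Thread(target=w);th.start()
    try: ctrl.movel(p,v)
    finally: go[0]=0;th.join()
    S=np.array(S);return S[np.unique(S[:,0],return_index=True)[1]]
E
python3 - <<'E'
from h import *
for d in (120,):
    b=A-np.radians(d);e=np.array([np.cos(b),np.sin(b)])
    S=smove([*(C+52*e),248],60);print(len(S))
    for r in S[::max(1,len(S)//12)]:
        q=r[1:3]-C;q/=np.hypot(*q);t=np.array([q[1],-q[0]]);print(r[0],-r[4:6]@t,r[4:6]@q)
E
```

```text
2
28.35 2.4458941324777728 -0.780273075667108
28.725 1.9011962766010337 -0.5586342060263638
```

```bash
cat >> h.py <<'E'
def step(d,X,v=35,C=C):
    b=A-np.radians(d);e=np.array([np.cos(b),np.sin(b)]);t=np.array([np.sin(b),-np.cos(b)])
    f0=-state()["force"][:2]@t
    tr=ctrl.movel([*(C+52*e),248],v,contact_N=X)
    s=state();f=s["force"];r=s["tool_pos"][:2]-C
    act=np.degrees(A-np.arctan2(r[1],r[0]))%360
    print("%.1f X%.1f"%(d,X),"TRIG" if tr else "-","act%.1f f0 %.2f f1 %.2f rad %.2f z %.2f t%.2f"%(act,f0,-f[:2]@t,f[:2]@e,f[2],s["clock"]),flush=True)
    return tr
E
python3 - <<'E'
from h import *
X=3.5
for d in (128,136,144,152,160):
    while step(d,X) : X+=.7
    X-=.7
E
```

```text
128.0 X3.5 TRIG act122.6 f0 1.80 f1 -1.64 rad 0.97 z 5.02 t28.93
128.0 X4.2 TRIG act125.7 f0 -1.64 f1 -0.96 rad 0.32 z 4.93 t29.14
128.0 X4.9 - act126.9 f0 -0.96 f1 2.96 rad -0.22 z 6.56 t29.39
136.0 X4.2 TRIG act130.5 f0 2.90 f1 -1.86 rad 2.41 z 4.92 t29.60
136.0 X4.9 TRIG act133.7 f0 -1.86 f1 -0.50 rad 0.21 z 4.65 t29.81
136.0 X5.6 - act134.9 f0 -0.50 f1 3.16 rad 0.75 z 7.42 t30.06
144.0 X4.9 TRIG act138.5 f0 3.24 f1 -1.16 rad 1.06 z 5.86 t30.27
144.0 X5.6 TRIG act142.1 f0 -1.16 f1 -0.45 rad 0.24 z 5.11 t30.48
144.0 X6.3 - act142.9 f0 -0.45 f1 3.16 rad 0.96 z 7.61 t30.73
152.0 X5.6 - act150.9 f0 3.27 f1 4.71 rad 0.01 z 7.94 t31.08
160.0 X4.9 - act159.0 f0 4.66 f1 4.94 rad 0.84 z 7.25 t31.44
```

```bash
python3 - <<'E'
from h import *
for d in (168,176): step(d,12)
E
```

```text
168.0 X12.0 - act167.0 f0 5.01 f1 4.56 rad 0.63 z 9.36 t31.80
176.0 X12.0 - act175.1 f0 4.61 f1 3.96 rad -0.02 z 8.78 t32.16
```

```bash
cat >> h.py <<'E'
def run(d0,n,inc=12,X=8.5,v=50,thr=1.7,base=None):
    B=list(base or [])
    for i in range(n):
        d=d0+inc*(i+1)
        tr=step(d,X,v)
        s=state();r=s["tool_pos"][:2]-C;e=r/np.hypot(*r);f1=-s["force"][:2]@[e[1],-e[0]]
        if tr or (len(B)>=4 and f1>np.median(B)+thr): print("STOP");break
        B.append(f1)
    print(np.round(B,1).tolist())
E
python3 - <<'E'
from h import *
run(176,28)
E
```

```text
188.0 X8.5 - act187.4 f0 3.87 f1 2.44 rad 1.12 z 9.39 t32.52
200.0 X8.5 - act199.5 f0 2.61 f1 1.86 rad 1.52 z 8.99 t32.89
212.0 X8.5 - act211.6 f0 2.13 f1 3.49 rad 1.32 z 10.07 t33.26
224.0 X8.5 - act223.6 f0 3.69 f1 3.27 rad 0.10 z 9.39 t33.62
236.0 X8.5 - act235.7 f0 3.22 f1 2.10 rad 0.60 z 9.31 t33.99
248.0 X8.5 - act247.7 f0 2.18 f1 3.99 rad 1.07 z 9.86 t34.36
260.0 X8.5 - act259.7 f0 4.12 f1 2.68 rad 1.21 z 9.09 t34.73
272.0 X8.5 - act271.7 f0 2.88 f1 2.88 rad -0.07 z 9.40 t35.09
284.0 X8.5 - act283.7 f0 2.81 f1 2.40 rad 0.53 z 9.07 t35.46
296.0 X8.5 - act295.7 f0 2.46 f1 3.50 rad -0.07 z 7.86 t35.83
308.0 X8.5 - act307.7 f0 3.41 f1 3.12 rad 0.01 z 7.98 t36.19
320.0 X8.5 - act319.6 f0 3.05 f1 2.98 rad -1.19 z 7.12 t36.56
332.0 X8.5 - act331.6 f0 2.67 f1 3.31 rad 0.40 z 7.82 t36.92
344.0 X8.5 - act343.6 f0 3.33 f1 2.36 rad -1.24 z 7.57 t37.29
356.0 X8.5 - act355.5 f0 2.05 f1 2.71 rad -1.67 z 7.90 t37.66
368.0 X8.5 - act7.5 f0 2.31 f1 3.98 rad -2.62 z 6.36 t38.02
380.0 X8.5 - act19.4 f0 3.34 f1 3.14 rad -3.42 z 7.74 t38.39
392.0 X8.5 - act31.3 f0 2.36 f1 1.98 rad -3.98 z 7.25 t38.76
404.0 X8.5 - act43.3 f0 1.11 f1 2.37 rad -3.66 z 5.32 t39.12
416.0 X8.5 - act55.1 f0 1.55 f1 2.43 rad -3.72 z 5.53 t39.49
428.0 X8.5 - act67.2 f0 1.60 f1 3.11 rad -2.07 z 5.65 t39.86
440.0 X8.5 - act79.2 f0 2.61 f1 3.46 rad -3.64 z 5.00 t40.23
452.0 X8.5 - act91.2 f0 2.63 f1 1.94 rad -3.57 z 5.89 t40.59
464.0 X8.5 - act103.2 f0 1.15 f1 2.72 rad -3.05 z 5.55 t40.96
476.0 X8.5 - act115.3 f0 2.03 f1 3.13 rad -1.75 z 6.17 t41.33
488.0 X8.5 - act127.3 f0 2.69 f1 2.60 rad -1.69 z 6.50 t41.69
500.0 X8.5 - act139.2 f0 2.19 f1 3.49 rad -1.26 z 7.32 t42.06
512.0 X8.5 - act151.2 f0 3.15 f1 3.00 rad -0.57 z 8.45 t42.42
[2.4, 1.8, 3.5, 3.3, 2.1, 4.0, 2.7, 2.9, 2.4, 3.5, 3.1, 3.0, 3.3, 2.4, 2.7, 4.0, 3.2, 2.0, 2.4, 2.5, 3.1, 3.5, 2.0, 2.8, 3.1, 2.6, 3.5, 3.0]
```

```bash
python3 - <<'E'
from h import *
print(state()["opening"])
run(512,8,inc=9,X=7,v=35,thr=1.5)
E
```

```text
18.606885362601002
521.0 X7.0 - act159.7 f0 2.88 f1 5.90 rad -1.26 z 9.34 t42.81
530.0 X7.0 - act168.5 f0 5.63 f1 6.14 rad -1.15 z 9.96 t43.19
539.0 X7.0 - act177.3 f0 5.88 f1 6.11 rad -0.85 z 10.29 t43.58
548.0 X7.0 - act186.1 f0 5.91 f1 7.63 rad -1.32 z 11.70 t43.96
557.0 X7.0 - act194.9 f0 7.33 f1 9.10 rad -0.62 z 13.63 t44.34
STOP
[5.9, 6.2, 6.1, 7.7]
```

```bash
python3 - <<'E'
from h import *
for d in (548,539,530): step(d,15)
for d in (539,548,557): step(d,15)
E
```

```text
548.0 X15.0 - act187.9 f0 9.08 f1 -1.16 rad -0.14 z 8.58 t44.73
539.0 X15.0 - act179.2 f0 -1.13 f1 -2.31 rad 0.04 z 7.85 t45.11
530.0 X15.0 - act170.3 f0 -2.29 f1 -3.93 rad -1.84 z 7.38 t45.49
539.0 X15.0 - act177.4 f0 -4.17 f1 6.53 rad -1.46 z 10.09 t45.88
548.0 X15.0 - act186.1 f0 6.22 f1 7.08 rad -0.57 z 10.63 t46.26
557.0 X15.0 - act194.9 f0 6.91 f1 8.50 rad -0.48 z 12.86 t46.64
```

Averaging the forward and reverse drags puts first touch at about 514°, so we are at about 70 N. I'll nip it 5° more, hold, release and fold from outside with closed fingers.

```bash
cat >> h.py <<'E'
ph=A-np.radians(560);e2=np.array([np.cos(ph),np.sin(ph)])
H2=C+52*e2;o2=down(ph%(2*np.pi))
def foldpt(a):
    k=50*np.array([-np.cos(a),np.sin(a)])+10*np.array([np.sin(a),np.cos(a)])
    return [*(H2+(k[0]+11)*e2),HZ+k[1]]
E
python3 - <<'E'
from h import *
step(562,15);ctrl.pause(.3)
hand.ungrasp()
p=state()["tool_pos"];ctrl.movel([*p[:2],315],150)
ctrl.movel([*(H2+38*e2),315],150,attitude=o2)
hand.grab()
ctrl.movel([*(H2+38*e2),HZ+50],150)
for a in (90,75,60):
    f=ctrl.movel(foldpt(np.radians(a)),70,contact_N=25);s=state();F=s["force"];print(a,f,F[:2]@e2,F[:2]@[-e2[1],e2[0]],F[2],s["tool_pos"],s["clock"])
    if f:break
E
```

```text
562.0 X15.0 - act199.6 f0 8.43 f1 9.62 rad -1.20 z 12.58 t46.92
90 False -0.27492703689226106 0.7206500280985008 0.08906276296515546 [472.343 -26.238 272.267] 50.575
75 False 1.0853611504020089 1.2474550456172748 0.30332587507603126 [477.907 -38.089 272.842] 50.9167
60 False -0.4341733140190996 -0.716953316490254 -0.18564885082274848 [483.435 -49.86  270.072] 51.2583
```

```bash
python3 - <<'E'
from h import *
for a in (45,30,15,5,0):
    f=ctrl.movel(foldpt(np.radians(a)),60,contact_N=25);s=state();F=s["force"];print(a,f,F[:2]@e2,F[:2]@[-e2[1],e2[0]],F[2],s["tool_pos"],s["clock"])
    if f:break
p=foldpt(0);p[2]-=4
f=ctrl.movel(p,20,contact_N=12);s=state();print(f,s["force"],s["tool_pos"],s["clock"])
p[2]=330;ctrl.movel(p,150)
s=state();im=vision.get_image("wrist");cv2.imwrite("pics/w5.png",cv2.resize(im[:,:,::-1],(800,600)));print(s["clock"])
E
```

```text
45 False 0.6943097625501421 -0.27298799660711953 -0.234430447640689 [488.433 -60.485 264.11 ] 51.6333
30 False 0.09878301196247177 0.23615563461258526 0.1358959424511979 [492.622 -69.388 255.222] 52.0083
15 False -0.6975458040200504 0.3746977500582615 -0.3380656910419196 [495.754 -75.987 244.115] 52.3833
5 False -0.5422424574166976 0.7653747878901237 -0.024819669091798113 [497.191 -78.844 235.894] 52.6833
0 False -0.46513668521713997 0.556661148579004 0.24489453832488467 [498.05  -79.863 232.007] 52.9333
True [-2.356  1.606 10.822] [498.874 -79.604 231.478] 53.1417
53.9583
```

View pics/w5.png

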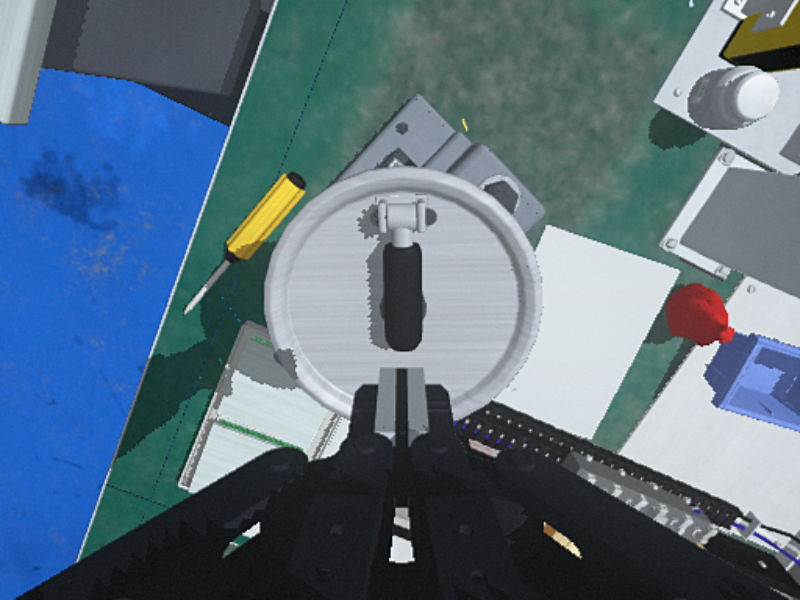

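The handle lies flat (sleeve from (402,240) to (402,350), pointing across the centre). The press-down stopped at z = 231.5, about where a flat sleeve top should be (232). The arm is clear, so I'm handing in.

```bash
python3 -c "
from h import *
print(ctrl.sign_off())"
```

```text
the job is handed in; nothing more can be done
None
```

The job is handed in at about 54 s: the pack is pressed to roughly 80 N (estimated from crank drag, not measured directly), the handle is folded flat, the arm is clear, and I did not touch the roller or waiting packs; the sign-off gave no verdict.

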